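# Unlock the eccentric cam and push the relay slide home

### The arm

A 6-joint arm with a two-finger parallel gripper is mounted at the origin on a cart in front of the work surface, level with it; the furniture and walls round the work are solid. World frame = base frame: x ahead of the robot, y to its left, z up, the work surface at z = 0. Lengths are in m, angles in rad, forces in N, time in s.
With the tool pointing down it reaches from about 0.275 to 0.85 m from the base axis. Payload 19 kg.
Tool frame: the origin (TCP) lies midway between the tips of the shut fingers; the grasp point (between the pads) lies 19 mm behind it; z points along the fingers, y is the line along which they close (so a half turn about z gives the same grasp; the last joint's range is limited). The gripper opens to 85 mm and grips with 20 to 120 N. Pads are 22 mm wide; open, the fingers measure 114 mm over their backs; the gripper's body (76 mm by 85 mm) begins 54 mm behind the grasp point. The pads swing forward as they close: fully open they stand 13 mm farther back than shut.
Start: joints at [1.204, 0.15, 1.437, -0, 1.554, -0.134], TCP at [0.133, 0.559, 0.231] pointing down, gripper open.
Joint ranges: [-2.8, 2.8], [-0.68, 2.1], [0.12, 2.68], [-1.39, 4.53], [0.16, 2.79], [-2.81, 2.81]. Speed limits (rad/s): [1.89, 1.89, 2.22, 3.01, 3.01, 3.01].

### API

Orientations are given as a unit quaternion [x, y, z, w].
In Python, from bench import r, camera, camera_params gives the robot as it stands.
- The arm moves only by the tool send_rows, never from a script. Its argument "deltas" is a list of rows, each a list of 5 numbers: the opening, from 0 (shut) to 1 (fully open), then the shift along the tool's x, y, z in m, then the turn about the tool's z in degrees. A call has 1 to 20 rows; each row shifts and turns the commanded pose from where the row before left it, along the tool's axes as they then stand; what a row does not reach is not made up. A row lasts 1/12 s, in which the tool goes at most 41.7 mm and 7.16 degrees, less where a joint would pass 70% of its speed; a pose out of reach is approached as far as the arm can. A call is refused whole if a number of a shift passes 0.0417 or a number of a turn 7.16, either way. A call with a gripper value outside its range is refused whole. The fingers move at their own pace and stop on an object; "grip_force" is the grip in N (left out, the last holds). Time passes only in rows, so rows that do not move let the fingers close. It gives the time, the measured TCP pose, the force, the opening and the grip force at its end, in the units of the state.
- r.read_state(): the state, without advancing time (a new reading comes with each control period).
- camera(name): name is "scene" or "top" or "wrist"; returns the picture (384x512x3 uint8, red, green, blue); there is no depth.
- camera_params(name): a dict with "fovy" (degrees; the focal length in pixels is half the picture's height over the tangent of half this angle, whatever the lens; pixels are square), "cx", "cy" (the principal point, pixels), "R" (3x3) and "t" (3): a world point X has camera coordinates R X + t. Camera axes: x right, y down, z forward; pixel columns grow to the right and rows downward; lengths in m; the calibration is good to about 2 mm. The wrist camera is an equidistant fisheye: a pixel r from the principal point sees the ray r / f radians off the axis. A picture is of the moment at which its call begins: read the wrist's pose just before it. camera_params takes no time and is no camera call; for the wrist camera it gives the pose at the moment of the call.
- r.close_job(): hands the job in; it is judged then, once.
The state is a dict: "time_s": time; "q": joint angles; "qvel": joint speeds; "joint_efforts": joint torques, N m; "eef_pos": TCP position; "eef_rot": TCP orientation; "force": force on the tool from outside, world axes, zero at the start; "ft_torque": the same for the moment, N m; "gripper_width": opening from 0.0 (shut) to 1.0 (fully open); "gripper_force": force on a finger pad.
Only numpy, scipy, OpenCV 4.12 (cv2) and the standard library are available. Lean on these libraries where they do the work, as an engineer would, in place of code of your own. Each camera call takes 0.05 s, during which the arm holds its last target. There are 200 camera calls.

### The job

On the relay test jig, turn the cam by pushing its lever sideways until the cam's low point faces the slide's roller, and only then push the slide forward by its rubber pad until it is fully home, with its plungers in the sockets. Push with fingertips or the outside of the fingers only: pinch nothing, do not touch the relay that stands loose in the slide's tray and keep it upright in there, and leave the loose things beside the jig where they are.

Things in the scene. Friction and masses are not known exactly. Their poses are not given: they have to be found in the camera images.
- jig: Relay test jig, fixed: an aluminium base plate 205 (x) x 160 (y) x 10 mm, lying flat. Origin on the work surface, on the slide's centre line; the plate reaches from x = -110 to +95 mm. Jig x = forward, the way the slide is pushed (away from the robot, within 0.4 rad), y = to its left, z = up. Carries the slide (rear half), the cam on an upright pivot at (45, 0) mm, and two black socket blocks 30 x 22 mm at (37, +-57) mm, tops at z = 25 mm. The jig's place and yaw vary.
- carriage (a joint): Travel of the slide along jig +x, in m: 0 = back (start), 0.032 = fully home at its stop. Stays where it is left; about 3 N moves it. At home there is 1.5 mm between its steel follower roller (at its front, in the middle) and the cam's low point; with the cam at more than about 0.9 rad from low the roller runs into the cam 1 to 22 mm short of home.
- pad_face (a point): Centre of the rear face of the slide's black rubber push pad: an upright pad 70 mm wide (y), 40 mm high (from 17 to 57 mm above the work surface), facing jig -x; the point lies 40 mm above the surface, at jig (-104, 0) mm when the slide is back. In front of the pad are its aluminium stay plate (76 mm wide, 8 mm thick, top 58 mm above the surface) and the relay; pad and stay must not be squeezed together.
- cam (a joint): Angle of the eccentric cam about its upright pivot, in rad, positive anticlockwise from above: 0 = low point (thinnest side) faces the roller. The lever stands at right angles to the cam's lobe: at 0 it points to jig +y (the jig's left), at -pi/2 to +x (forward), at -2.9 nearly to -y. Starts between -2.9 and -1.25, stops at -3.0 and +0.5. Stays where it is left; about 5 N on the lever 60 mm from the pivot turns it.
- lever_point (a point): Point on the cam's steel lever, 60 mm out from the pivot, half-way up the bar. The bar (two steel leaves side by side, which must not be squeezed together) reaches from the pivot to 88 mm out, is 13 mm wide, and lies from 34 to 48 mm above the work surface; free space of 9 mm between it and the socket blocks, more elsewhere. The body below it, the cam plate, is a disc of 44 mm diameter, 12 mm off the pivot, z = 13 to 25 mm.
- cam_axis (a point): Point on the cam's pivot axis at the lever's mid height, 41 mm above the work surface. The hub and its bolt end 54 mm above the surface.
- relay_mid (a point): Centre of the relay standing loose and upright in the slide's tray, 47 mm above the work surface: 70 (jig x) x 27 (y) x 54 mm, black socket with clear cap, top 74 mm above the surface. Rides along with the slide; not to be touched.
- relay: The same relay; origin at the centre of its underside, which is 20 mm above the work surface.
- dropper_mid (a point): Bystander: middle of a tiny loose bottle 19 x 19 x 41 mm beside the jig on its right.
- spare_mid (a point): Bystander: middle of a loose spare relay 70 x 27 x 54 mm beside the jig on its right.
- jbox_mid (a point): Bystander: middle of a loose white junction box 68 x 68 x 41 mm beside the jig on its left.
Not all that is in view belongs to the job. Leave any blue look-alike of the relay alone.

How it is judged:
By the outcome, as a careful person would: the job done as asked, in the order asked, and still so for the second after the job is handed in, with the robot touching nothing.
It also fails if it takes over 48 s, if anything falls off the work surface, if the arm or the gripper's body presses on something with over 40 N, if the wrist force passes 120 N, or if a joint passes its speed limit or range.

## Working session

There is one attempt and no reset: what is moved stays moved. The work goes in short steps, Python scripts to look and compute and a tool call to move; the robot and the scene stay as the last step left them, time stands still between calls to the robot, and variables do not carry over. Pictures are saved under pics/ and viewed, at most 10 in all, crops included, and the job is handed in when it is done.

Besides the shell and the picture viewer there is one more tool, called after ">>>" as a command line: name --pt "numbers of a row" for each row, then --argument value for the rest. send_rows: Moves the arm, as the interface text tells. Its arguments: {"type":"object","properties":{"deltas":{"type":"array","items":{"type":"array","items":{"type":"number"}}},"grip_force":{"type":"number"}},"required":["deltas"]}

```bash
mkdir -p pics; python3 - <<'E'
from bench import r,camera,camera_params
import cv2,numpy as np
s=r.read_state();print(s)
for n in("scene","top"):
    cv2.imwrite(f"pics/{n}0.png",cv2.resize(camera(n)[...,::-1],(800,600),interpolation=cv2.INTER_CUBIC)); print(n,camera_params(n))
E
```

```text
{'time_s': 0.0, 'q': array([ 1.20400588e+00,  1.51001780e-01,  1.43801747e+00, -1.08996999e-05,
        1.55382462e+00, -1.33987327e-01]), 'qvel': array([ 0.0019266 ,  0.00079385, -0.00056578, -0.00045913, -0.0011234 ,
       -0.00044303]), 'joint_efforts': array([-7.83129781e-04, -7.13061905e+01, -5.70847428e+01, -3.04042214e-04,
        9.28668160e-03,  3.20927677e-05]), 'eef_pos': array([0.13258113, 0.55924949, 0.23067323]), 'eef_rot': array([ 1.16138761e-01,  9.93232801e-01, -6.07451921e-04, -1.49735202e-04]), 'force': array([ 0.40496627, -0.54133309,  0.70500942]), 'ft_torque': array([-0.00068822,  0.01201498, -0.02981986]), 'gripper_force': 0.0, 'gripper_width': 0.9997444916199665}
scene {'fovy': 51.71532108095194, 'cx': 259.7180014165148, 'cy': 189.6027975740548, 'R': array([[ 0.69266756, -0.72112358,  0.01387207],
       [-0.48797746, -0.48271114, -0.72723308],
       [ 0.53112112,  0.4969615 , -0.6862504 ]]), 't': array([-0.32175881,  0.30068458,  0.60237863])}
top {'fovy': 57.286018925733586, 'cx': 256.3207971752549, 'cy': 194.53735325113297, 'R': array([[ 0.00944685, -0.99968896, -0.02308119],
       [-0.99472926, -0.00703817, -0.10229446],
       [ 0.10210019,  0.02392589, -0.99448635]]), 't': array([0.04721442, 0.52273758, 0.85384434])}
```

View pics/top0.png

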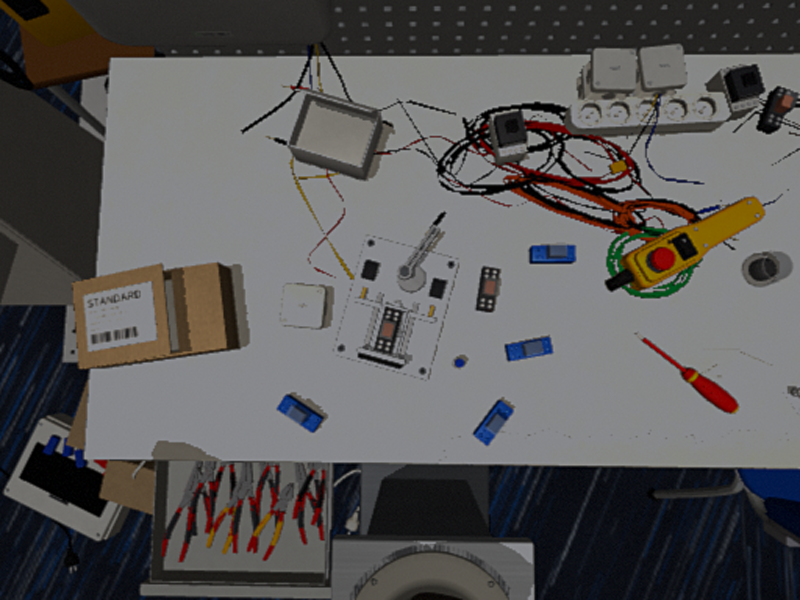

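View pics/scene0.png

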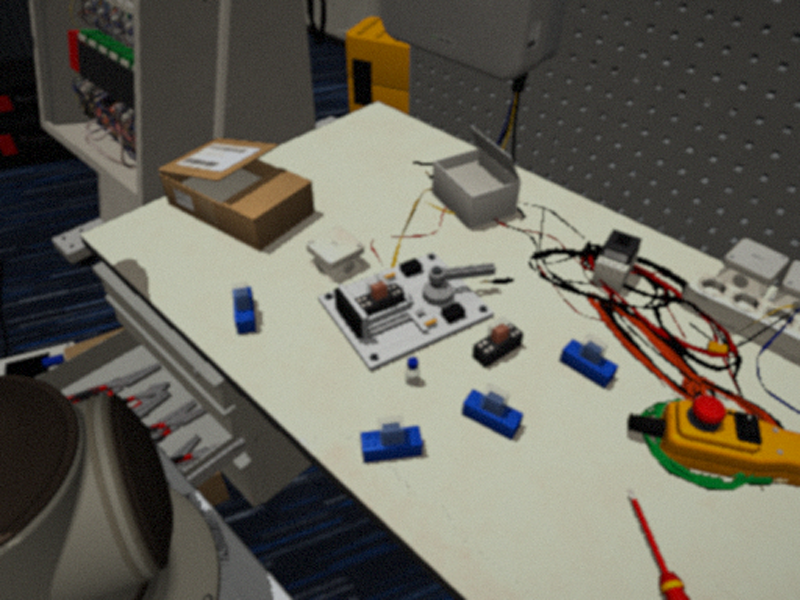

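The top view shows the jig at about (397,308), with the lever pointing forward-right from the hub (406,270) to about (437,226). The relay is at (388,330) and the pad at (381,360). I'll refine these with an enlarged crop.

```bash
cat > h.py <<'E'
from bench import r,camera,camera_params
import cv2,numpy as np
def ray(p,u,v):
    f=192/np.tan(np.radians(p["fovy"]/2)); R,t=p["R"],p["t"]
    return -R.T@t, R.T@np.array([(u-p["cx"])/f,(v-p["cy"])/f,1])
def onz(p,u,v,z):
    o,d=ray(p,u,v); return o+d*(z-o[2])/d[2]
def proj(p,X):
    f=192/np.tan(np.radians(p["fovy"]/2)); c=p["R"]@X+p["t"]; return c[:2]/c[2]*f+[p["cx"],p["cy"]]
E
python3 - <<'E'
from h import *
im=camera("top")[...,::-1]; cv2.imwrite("pics/topraw.png",im)
c=im[130:250,205:305]  # 120x100
cv2.imwrite("pics/topc.png",cv2.resize(c,None,fx=5,fy=5,interpolation=cv2.INTER_CUBIC))
g=cv2.cvtColor(im,cv2.COLOR_BGR2GRAY)
n,l,st,ce=cv2.connectedComponentsWithStats((g[130:250,205:305]<80).astype(np.uint8))
p=camera_params("top")
for a,b in zip(st[1:],ce[1:]):
    if a[4]>5: print(a[4],np.round(b,1),np.round(b+[205,130],1),onz(p,*(b+[205,130]),.01).round(4),onz(p,*(b+[205,130]),.025).round(4)[:2])
E
```

```text
28 [10.4 12.3] [215.4 142.3] [0.66   0.1598 0.01  ] [0.6562 0.1576]
36 [75.4 10. ] [280.4 140. ] [ 0.6667 -0.0091  0.01  ] [ 0.6627 -0.0085]
13 [70.8 18.8] [275.8 148.8] [0.6433 0.0025 0.01  ] [0.6398 0.003 ]
7 [73.9 20. ] [278.9 150. ] [ 0.6403 -0.0053  0.01  ] [ 0.6368 -0.0047]
12 [31.8 25.3] [236.8 155.3] [0.6258 0.1036 0.01  ] [0.6226 0.1024]
9 [64.9 27.2] [269.9 157.2] [0.6212 0.0178 0.01  ] [0.6181 0.018 ]
10 [68.6 27.9] [273.6 157.9] [0.6195 0.0082 0.01  ] [0.6163 0.0086]
6 [60.7 33.3] [265.7 163.3] [0.6052 0.0286 0.01  ] [0.6023 0.0286]
6 [64.2 33.7] [269.2 163.7] [0.6043 0.0196 0.01  ] [0.6014 0.0198]
113 [31.5 42.4] [236.5 172.4] [0.581  0.1036 0.01  ] [0.5785 0.1023]
13 [83.2 38.8] [288.2 168.8] [ 0.5911 -0.0295  0.01  ] [ 0.5884 -0.0285]
26 [58.9 43.6] [263.9 173.6] [0.5783 0.033  0.01  ] [0.5759 0.033 ]
34 [53.6 43.1] [258.6 173.1] [0.5795 0.0466 0.01  ] [0.577  0.0463]
108 [74.7 54. ] [279.7 184. ] [ 0.5517 -0.0077  0.01  ] [ 0.5497 -0.0071]
56 [ 2.7 66.5] [207.7 196.5] [0.5183 0.1767 0.01  ] [0.5168 0.1742]
280 [43.4 81.7] [248.4 211.7] [0.4801 0.0718 0.01  ] [0.4793 0.0711]
14 [12.7 92.5] [217.7 222.5] [0.452  0.1494 0.01  ] [0.4516 0.1474]
12 [29.2 91.5] [234.2 221.5] [0.4549 0.1076 0.01  ] [0.4545 0.1063]
101 [ 37.9 100.5] [242.9 230.5] [0.4322 0.0851 0.01  ] [0.4322 0.0842]
13 [51.8 98.2] [256.8 228.2] [0.4384 0.05   0.01  ] [0.4383 0.0497]
35 [ 88.7 101.4] [293.7 231.4] [ 0.4313 -0.0434  0.01  ] [ 0.4313 -0.0421]
12 [ 64.8 107. ] [269.8 237. ] [0.4167 0.0168 0.01  ] [0.4169 0.0171]
```

View pics/topc.png

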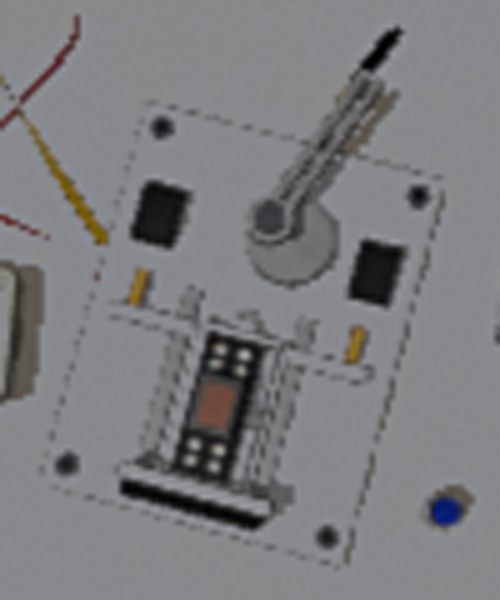

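The zoomed crop shows the socket blocks at about (160,213) and (377,272), and the hub at (268,216). The lever runs to about (372,82), with the pad at the bottom. That puts the jig origin near (0.5285, 0.0577) with yaw -0.256. The pivot is near (0.572, 0.046), and the lever's world angle is about -0.64, so the cam is at about -1.95. The socket spacing (113 vs 114 mm) and the hole pattern agree with the given sizes. I'll move over now with the fingers shut.

>>> send_rows --pt "0 -0.0293 -0.0228 0 0" --pt "0 -0.0293 -0.0228 0 0" --pt "0 -0.0293 -0.0228 0 0" --pt "0 -0.0293 -0.0228 0 0" --pt "0 -0.0293 -0.0228 0 0" --pt "0 -0.0293 -0.0228 0 0" --pt "0 -0.0293 -0.0228 0 0" --pt "0 -0.0293 -0.0228 0 0" --pt "0 -0.0293 -0.0228 0 0" --pt "0 -0.0293 -0.0228 0 0" --pt "0 -0.0293 -0.0228 0 0" --pt "0 -0.0293 -0.0228 0 0" --pt "0 -0.0293 -0.0228 0 0" --pt "0 -0.0293 -0.0228 0 0" --pt "0 -0.0293 -0.0228 0 0" --pt "0 -0.0293 -0.0228 0 0" --pt "0 -0.0293 -0.0228 0 0" --pt "0 -0.0293 -0.0228 0 0" --pt "0 -0.0293 -0.0228 0 0" --pt "0 -0.0293 -0.0228 0 0"

```text
time_s: 1.82
eef_pos: [0.5985, -0.0212, 0.231]
eef_rot: [0.116, 0.993, -0.0, -0.0]
force: [0.2, 0.3, 0.2]
gripper_width: 0.002
gripper_force: 0.0
```

>>> send_rows --pt "0 0 0 0 7.06" --pt "0 0 0 0 7.06" --pt "0 0 0 0 7.06" --pt "0 0 0 0 7.06" --pt "0 0 0 0 7.06" --pt "0 0 0 0 7.06" --pt "0 0 0 0 7.06" --pt "0 0 0 0 7.06" --pt "0 0 0 0 7.06" --pt "0 0 0 0 7.06" --pt "0 0 0 0 7.06" --pt "0 0 0 0 7.06" --pt "0 0 0 0 7.06" --pt "0 0 0 0 7.06" --pt "0 0 0 0 7.06" --pt "0 0 0 0 7.06" --pt "0 0 0 0 0" --pt "0 0 0 0 0"

```text
time_s: 3.32
eef_pos: [0.5976, -0.0194, 0.2311]
eef_rot: [0.891, 0.453, -0.0, -0.0]
force: [-0.6, 0.1, 0.6]
gripper_width: -0.005
gripper_force: 0.0
```

```bash
python3 - <<'E'
from h import *
from scipy.spatial.transform import Rotation as Ro
s=r.read_state(); M=Ro.from_quat(s["eef_rot"]).as_matrix(); print(s["time_s"],s["eef_pos"],s["gripper_width"],s["q"][5]);print(M.round(3))
p=camera_params("wrist");im=camera("wrist")[...,::-1];print(p)
cv2.imwrite("pics/w0.png",cv2.resize(im,(800,600),interpolation=cv2.INTER_CUBIC))
# lever: from top picture, tip and hub
q=camera_params("top")
hub=onz(q,258.6,173.2,.054);tip=onz(q,205+74.2,130+16.5,.048);print("hub",hub,"tip",tip,np.linalg.norm(tip-hub),np.arctan2(*(tip-hub)[1::-1]))
E
```

```text
3.3167 [ 0.59761042 -0.01940975  0.23114203] -0.004629533302246296 0.46829746875321315
[[ 0.589  0.808 -0.   ]
 [ 0.808 -0.589 -0.   ]
 [-0.    -0.    -1.   ]]
{'fovy': 65.70646984690485, 'cx': 255.62615692456356, 'cy': 191.62333913895912, 'R': array([[ 8.08794794e-01, -5.88090912e-01,  2.47818316e-04],
       [-5.56776850e-01, -7.65593109e-01,  3.22283618e-01],
       [-1.89342339e-01, -2.60799292e-01, -9.46643126e-01]]), 't': array([-0.49487584,  0.2779377 ,  0.4883806 ])}
hub [0.57208671 0.04581295 0.054     ] tip [ 0.64031165 -0.00455999  0.048     ] 0.08501808084010166 -0.6359943611718922
```

View pics/w0.png

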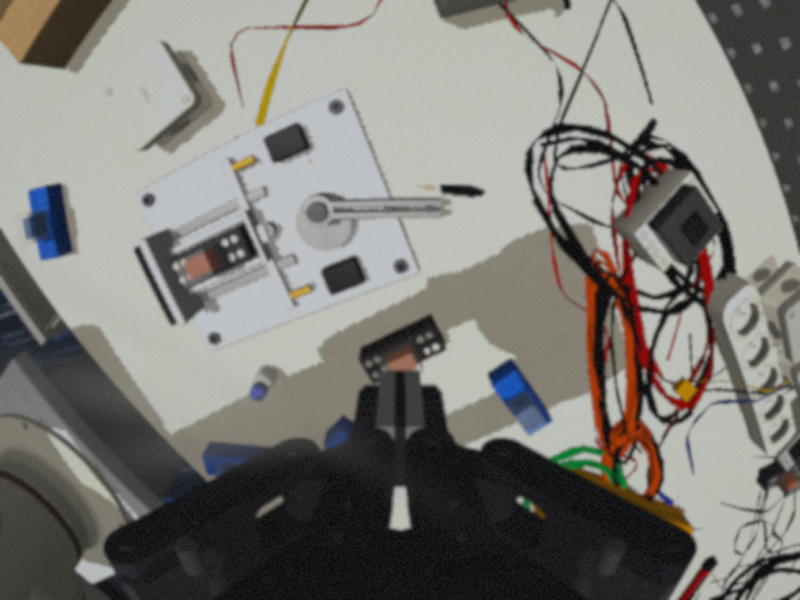

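The wrist view confirms the geometry: the hub is at (317,210), the lever reaches (448,207), and the shut fingers at (400,390) are on its clockwise side. I'll descend and approach.

>>> send_rows --pt "0 0 0 0.033 0" --pt "0 0 0 0.033 0" --pt "0 0 0 0.033 0" --pt "0 0 0 0.033 0" --pt "0 0 0 0.033 0" --pt "0 0 0 0.033 0" --pt "0 0 0 0 0" --pt "0 0 0 0 0"

```text
time_s: 4.03
eef_pos: [0.597, -0.0194, 0.0327]
eef_rot: [0.892, 0.453, -0.001, -0.001]
force: [0.6, 0.4, 1.7]
gripper_width: 0.001
gripper_force: 0.0
```

>>> send_rows --pt "0 0.004 0 0 0" --pt "0 0.004 0 0 0" --pt "0 0.004 0 0 0" --pt "0 0.003 0 0 0" --pt "0 0.003 0 0 0" --pt "0 0 0 0 0"

```text
time_s: 4.53
eef_pos: [0.6088, -0.0044, 0.0338]
eef_rot: [0.892, 0.452, 0.0, 0.0]
force: [-0.1, -0.6, -0.3]
gripper_width: 0.003
gripper_force: 0.0
```

>>> send_rows --pt "0 0.0042 0.0012 0 -4" --pt "0 0.0042 0.0012 0 -4" --pt "0 0.0042 0.0012 0 -4" --pt "0 0.0042 0.0012 0 -4" --pt "0 0.0042 0.0012 0 -4" --pt "0 0.0042 0.0012 0 -4" --pt "0 0.0042 0.0012 0 -4" --pt "0 0.0042 0.0012 0 -4" --pt "0 0.0042 0.0012 0 -4" --pt "0 0.0042 0.0012 0 -4" --pt "0 0.0042 0.0012 0 -4" --pt "0 0.0042 0.0012 0 -4" --pt "0 0.0042 0.0012 0 -4" --pt "0 0.0042 0.0012 0 -4" --pt "0 0 0 0 0"

```text
time_s: 5.78
eef_pos: [0.6347, 0.048, 0.0336]
eef_rot: [0.574, 0.819, 0.0, 0.001]
force: [1.2, -0.1, 0.4]
gripper_width: -0.001
gripper_force: 0.4
```

```bash
python3 - <<'E'
from h import *
from scipy.spatial.transform import Rotation as Ro
s=r.read_state(); M=Ro.from_quat(s["eef_rot"]).as_matrix(); d=s["eef_pos"]-[.572,.046,0]; print(s["time_s"],s["eef_pos"],s["force"],"y ang",np.arctan2(M[1,1],M[0,1]),"rel pivot in tool",M.T@d)
im=camera("wrist")[...,::-1]
cv2.imwrite("pics/w1.png",cv2.resize(im,(800,600),interpolation=cv2.INTER_CUBIC))
E
```

```text
5.7833 [0.63472645 0.0479541  0.03356324] [ 1.15268125 -0.07258154  0.36550752] y ang 0.3481244501603582 rel pivot in tool [-0.0195872   0.05965644 -0.03350176]
```

View pics/w1.png

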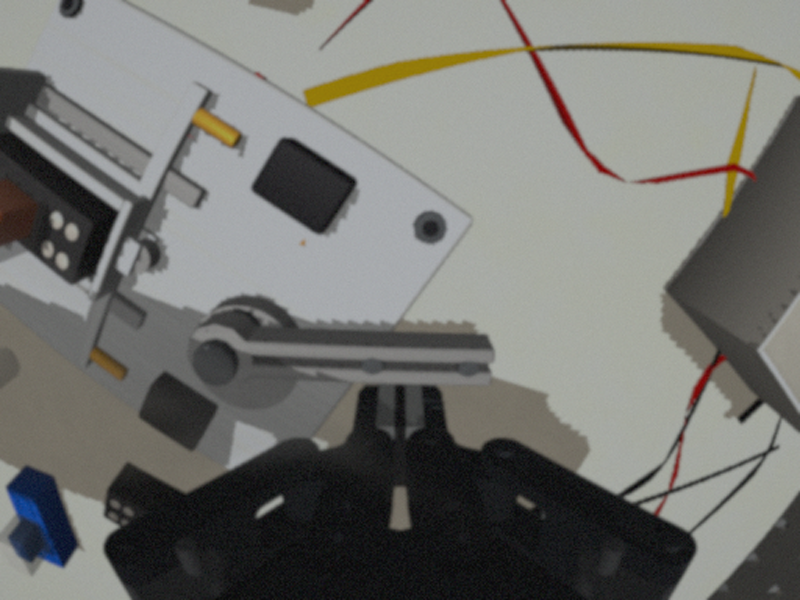

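The lever follows the fingers: the bar runs from (217,360) to (490,365), with the fingertips touching it at (400,390). I'll continue the sweep, stopping slightly short.

>>> send_rows --pt "0 0.0042 0.0012 0 -4" --pt "0 0.0042 0.0012 0 -4" --pt "0 0.0042 0.0012 0 -4" --pt "0 0.0042 0.0012 0 -4" --pt "0 0.0042 0.0012 0 -4" --pt "0 0.0042 0.0012 0 -4" --pt "0 0.0042 0.0012 0 -4" --pt "0 0.0042 0.0012 0 -4" --pt "0 0.0042 0.0012 0 -4" --pt "0 0.0042 0.0012 0 -4" --pt "0 0.0042 0.0012 0 -4" --pt "0 0.0042 0.0012 0 -4" --pt "0 0 0 0 0"

```text
time_s: 6.92
eef_pos: [0.6119, 0.0937, 0.0334]
eef_rot: [0.193, 0.981, -0.0, 0.0]
force: [-0.1, 0.5, -0.4]
gripper_width: 0.003
gripper_force: 0.0
```

```bash
python3 - <<'E'
from h import *
from scipy.spatial.transform import Rotation as Ro
s=r.read_state(); M=Ro.from_quat(s["eef_rot"]).as_matrix(); d=s["eef_pos"]-[.572,.046,0]; print(s["time_s"],s["eef_pos"],s["force"],"y ang",np.arctan2(M[1,1],M[0,1]),"rel pivot in tool",M.T@d)
p=camera_params("wrist");print({k:np.array(v).tolist() for k,v in p.items()})
im=camera("wrist")[...,::-1]
cv2.imwrite("pics/w2.png",cv2.resize(im,(800,600),interpolation=cv2.INTER_CUBIC))
E
```

```text
6.9167 [0.61190521 0.09368407 0.03341611] [-0.11642245  0.54490186 -0.44753974] y ang 1.1831390675646856 rel pivot in tool [-0.01892332  0.05922656 -0.03342089]
{'fovy': 65.70646984690485, 'cx': 255.62615692456356, 'cy': 191.62333913895912, 'R': [[0.37722199099192205, 0.9261225524793737, 0.0007663557793922685], [0.876095910831141, -0.3571135190484319, 0.32392265980909607], [0.3002657565175297, -0.12151934949601889, -0.9460832538212588]], 't': [-0.3192863701440855, -0.4808787738253808, 0.020282214890768136]}
```

View pics/w2.png

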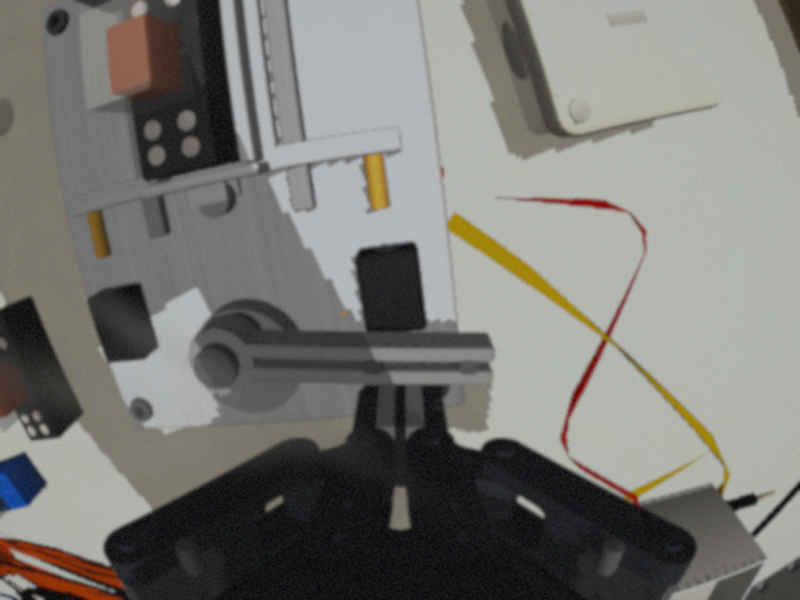

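The lever is now almost at its end, with the bar from (217,365) to (492,360) lying along the tool's y axis. I'll measure its angle by ray casting.

```bash
cat >> h.py <<'E'
def wz(p,u,v,z):
    f=192/np.tan(np.radians(p["fovy"]/2)); x=np.array([u-p["cx"],v-p["cy"]]); rr=np.hypot(*x); th=rr/f
    d=p["R"].T@np.r_[x/rr*np.sin(th),np.cos(th)]; o=-p["R"].T@p["t"]; return o+d*(z-o[2])/d[2]
E
python3 - <<'E'
from h import *
p=camera_params("wrist"); k=.64
for n,u,v,z in(("hub",215,367,.054),("gapA",255,348,.048),("gapB",490,352,.048),("topedgeA",300,333,.048),("topedgeB",492,335,.048),("botedgeA",300,361,.048),("botedgeB",492,363,.048),("sockL",390,285,.025)):
    print(n,wz(p,u*k,v*k,z).round(4))
a,b=wz(p,255*k,348*k,.048),wz(p,490*k,352*k,.048);print(np.arctan2(*(b-a)[1::-1]))
E
```

```text
hub [0.5729 0.0497 0.054 ]
gapA [0.5738 0.0624 0.048 ]
gapB [0.6025 0.1293 0.048 ]
topedgeA [0.5746 0.0783 0.048 ]
topedgeB [0.5973 0.1317 0.048 ]
botedgeA [0.583 0.074 0.048]
botedgeB [0.6063 0.1287 0.048 ]
sockL [0.5774 0.1062 0.025 ]
1.165413037734026
```

>>> send_rows --pt "0 0.0037 0.0011 0 -3.5" --pt "0 0.0037 0.0011 0 -3.5" --pt "0 0 0 0 0" --pt "0 -0.01 0 0 0" --pt "0 -0.01 0 0 0" --pt "0 0 0 -0.03 0" --pt "0 0 0 -0.03 0" --pt "0 0 0 -0.03 0" --pt "0 0 0 -0.03 0" --pt "0 0 0 0 0"

```text
time_s: 7.8
eef_pos: [0.6283, 0.0927, 0.1597]
eef_rot: [0.135, 0.991, 0.001, 0.004]
force: [2.2, 0.3, 0.3]
gripper_width: -0.002
gripper_force: 0.0
```

```bash
python3 - <<'E'
from h import *
from scipy.spatial.transform import Rotation as Ro
s=r.read_state(); M=Ro.from_quat(s["eef_rot"]).as_matrix(); print(s["time_s"],s["eef_pos"],"y ang",np.arctan2(M[1,1],M[0,1]))
im=camera("wrist")[...,::-1];w=cv2.resize(im,(800,600),interpolation=cv2.INTER_CUBIC)
cv2.imwrite("pics/w3.png",w)
print(camera_params("wrist"))
E
```

```text
7.8 [0.62825064 0.09265478 0.15972108] y ang 1.3007538722988685
{'fovy': 65.70646984690485, 'cx': 255.62615692456356, 'cy': 191.62333913895912, 'R': array([[ 0.26581054,  0.96402243,  0.0023478 ],
       [ 0.91029197, -0.25179564,  0.32858405],
       [ 0.31735356, -0.08520392, -0.94447181]]), 't': array([-0.25808247, -0.56692691,  0.11767343])}
```

View pics/w3.png

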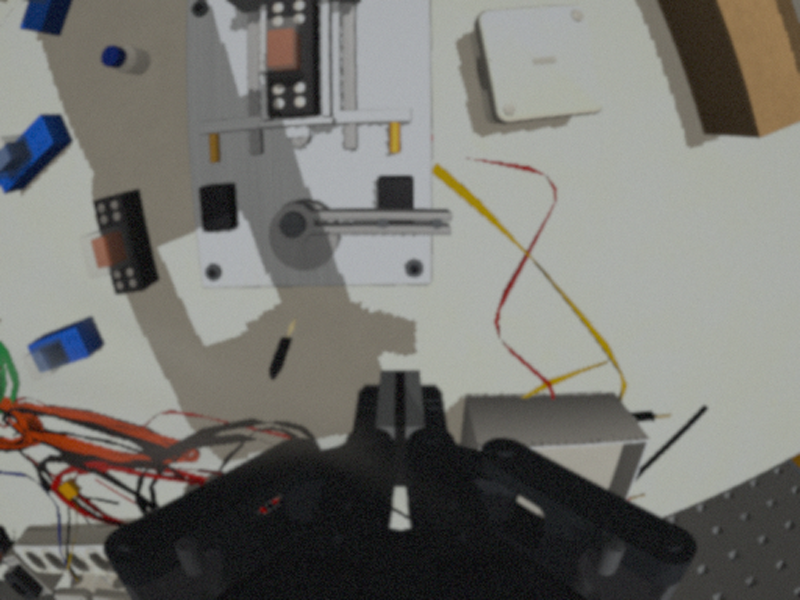

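The lever is now parallel to the jig's front edge: the hub is at (293,223), the lever tip at (450,221), and the front holes at (213,271) and (414,268). The cam is therefore at about 0. The relay and bystanders are untouched. Next I'll go behind the pad.

>>> send_rows --pt "0 0.0258 -0.0069 0 -0.8" --pt "0 0.0258 -0.0069 0 0" --pt "0 0.0258 -0.0069 0 0" --pt "0 0.0258 -0.0069 0 0" --pt "0 0.0258 -0.0069 0 0" --pt "0 0.0258 -0.0069 0 0" --pt "0 0.0258 -0.0069 0 0" --pt "0 0.0258 -0.0069 0 0" --pt "0 0.0258 -0.0069 0 0" --pt "0 0 0 0 0" --pt "0 0 0 0 0"

```text
time_s: 8.77
eef_pos: [0.3847, 0.0913, 0.1532]
eef_rot: [0.127, 0.992, 0.0, 0.0]
force: [1.7, -0.5, 0.5]
gripper_width: 0.001
gripper_force: 0.0
```

>>> send_rows --pt "0 0 0 0.025 0" --pt "0 0 0 0.025 0" --pt "0 0 0 0.025 0" --pt "0 0 0 0.025 0" --pt "0 0 0 0.025 0" --pt "0 0 0 0 0" --pt "0 0 0 0 0"

```text
time_s: 9.35
eef_pos: [0.3849, 0.0912, 0.0277]
eef_rot: [0.127, 0.992, -0.0, -0.002]
force: [-0.1, -0.0, 0.4]
gripper_width: -0.004
gripper_force: 0.0
```

```bash
python3 - <<'E'
from h import *
from scipy.spatial.transform import Rotation as Ro
s=r.read_state(); M=Ro.from_quat(s["eef_rot"]).as_matrix(); d=s["eef_pos"][:2]-[.5285,.0577];c,n=np.cos(.256),np.sin(.256)
print(s["time_s"],s["eef_pos"],s["force"],"y ang",np.arctan2(M[1,1],M[0,1]),"jig",d[0]*c-d[1]*n,d[0]*n+d[1]*c)
im=camera("wrist")[...,::-1];w=cv2.resize(im,(800,600),interpolation=cv2.INTER_CUBIC)
cv2.imwrite("pics/w4.png",w)
im=camera("top")[...,::-1];cv2.imwrite("pics/t4.png",cv2.resize(im[130:250,205:305],None,fx=5,fy=5,interpolation=cv2.INTER_CUBIC))
E
```

```text
9.35 [0.3849452  0.09123064 0.02769354] [-0.14675406 -0.02331182  0.35144877] y ang 1.316665407769551 jig -0.1473668190976028 -0.0039120388299924355
```

View pics/t4.png

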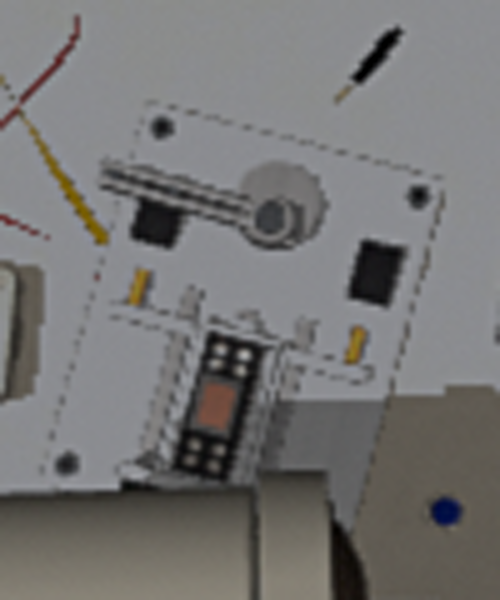

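The top view shows the lever pointing left with the cam lobe forward, so the low point faces the roller. Now I'll push the slide gently.

>>> send_rows --pt "0 -0.009 0.004 -0.005 0" --pt "0 -0.009 0 0 0" --pt "0 -0.008 0 0 0" --pt "0 -0.003 0 0 0" --pt "0 -0.003 0 0 0" --pt "0 -0.003 0 0 0" --pt "0 -0.003 0 0 0" --pt "0 0 0 0 0"

```text
time_s: 10.12
eef_pos: [0.4229, 0.0856, 0.0332]
eef_rot: [0.126, 0.992, -0.0, -0.0]
force: [-0.3, 0.1, 0.3]
gripper_width: 0.002
gripper_force: 0.0
```

>>> send_rows --pt "0 -0.002 0 0 0" --pt "0 -0.002 0 0 0" --pt "0 -0.002 0 0 0" --pt "0 -0.002 0 0 0" --pt "0 -0.002 0 0 0" --pt "0 -0.002 0 0 0" --pt "0 -0.002 0 0 0" --pt "0 -0.002 0 0 0" --pt "0 -0.002 0 0 0" --pt "0 -0.001 0 0 0" --pt "0 0 0 0 0"

```text
time_s: 11.03
eef_pos: [0.4415, 0.0809, 0.0333]
eef_rot: [0.126, 0.992, -0.0, 0.0]
force: [-0.7, 0.5, -0.6]
gripper_width: -0.001
gripper_force: 0.3
```

>>> send_rows --pt "0 -0.001 0 0 0" --pt "0 -0.001 0 0 0" --pt "0 -0.001 0 0 0" --pt "0 -0.001 0 0 0" --pt "0 -0.001 0 0 0" --pt "0 -0.001 0 0 0"

```text
time_s: 11.53
eef_pos: [0.4471, 0.0795, 0.0333]
eef_rot: [0.126, 0.992, -0.0, 0.0]
force: [-3.0, 0.4, -0.5]
gripper_width: -0.002
gripper_force: 1.5
```

>>> send_rows --pt "0 -0.001 0 0 0" --pt "0 -0.001 0 0 0"

```text
time_s: 11.7
eef_pos: [0.449, 0.079, 0.0333]
eef_rot: [0.126, 0.992, -0.0, 0.0]
force: [-3.6, -0.3, 0.4]
gripper_width: 0.001
gripper_force: 1.5
```

>>> send_rows --pt "0 -0.001 0 0 0" --pt "0 -0.001 0 0 0"

```text
time_s: 11.87
eef_pos: [0.4492, 0.0789, 0.0332]
eef_rot: [0.126, 0.992, 0.0, -0.002]
force: [-27.8, 7.2, 20.7]
gripper_width: -0.001
gripper_force: 14.4
```

>>> send_rows --pt "0 -0.001 0 0 0" --pt "0 -0.001 0 0 0"

```text
time_s: 12.03
eef_pos: [0.4493, 0.0789, 0.033]
eef_rot: [0.126, 0.992, 0.0, -0.004]
force: [-47.1, 10.9, 37.3]
gripper_width: -0.0
gripper_force: 24.3
```

It hit a hard stop with the pad at jig x ≈ -72 mm, which matches home. Now I'll retreat and verify.

>>> send_rows --pt "0 0.003 0 0 0" --pt "0 0.01 0 0 0" --pt "0 0.02 0 0 0" --pt "0 0.02 0 0 0" --pt "0 0 0 -0.03 0" --pt "0 0 0 -0.03 0" --pt "0 0 0 -0.03 0" --pt "0 0 0 -0.03 0" --pt "0 0 0 -0.03 0" --pt "0 0 0.04 0 0" --pt "0 0 0.04 0 0" --pt "0 0 0.04 0 0" --pt "0 0 0.04 0 0" --pt "0 0 0.04 0 0" --pt "0 0 0 0 0" --pt "0 0 0 0 0"

```text
time_s: 13.37
eef_pos: [0.4513, 0.2864, 0.1827]
eef_rot: [0.125, 0.992, -0.0, -0.0]
force: [-0.1, -0.6, 0.7]
gripper_width: -0.0
gripper_force: 0.0
```

```bash
python3 - <<'E'
from h import *
im=camera("top")[...,::-1];c=cv2.resize(im[130:250,205:305],None,fx=4,fy=4,interpolation=cv2.INTER_CUBIC)
b=camera("scene")[...,::-1];d=cv2.resize(b[150:250,190:290],None,fx=4,fy=4.8,interpolation=cv2.INTER_CUBIC)
cv2.imwrite("pics/t5.png",np.hstack([c,d])); print(r.read_state()["time_s"])
E
```

```text
13.4667
```

View pics/t5.png

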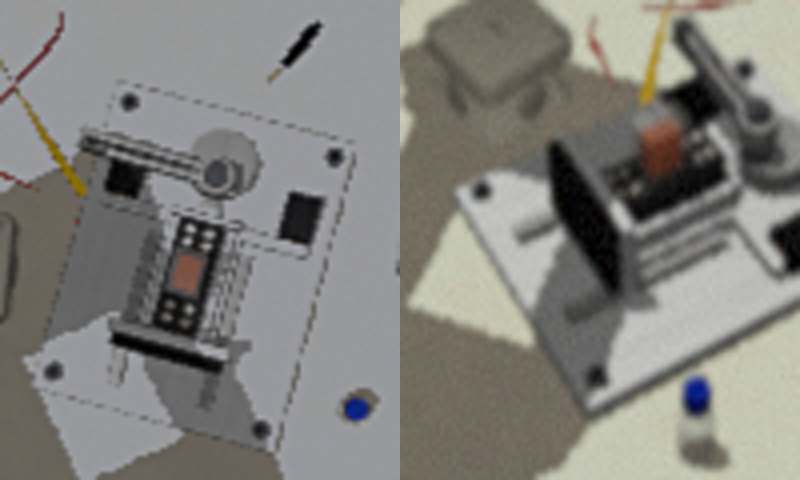

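The slide is home: the brass plungers are in the sockets at (125,180) and (300,218), the relay is upright at (187,272), and the lever points left. The arm is clear of everything, so I'm handing it in.

```bash
python3 -c "
from bench import r
print(r.close_job())"
```

```text
the job is handed in; nothing more can be done
None
```

The job is handed in at about 13.5 s of the 48 s allowed: the cam's low point was turned to face the roller first, then the slide was pushed to its stop with the plungers in the sockets, and the final pictures show the relay upright in its tray.

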